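# Show a valve ball to the bench microscope from two sides

### The arm

A 6-joint arm with a two-finger parallel gripper is mounted at the origin on the work surface. World frame = base frame: x ahead of the robot, y to its left, z up, the work surface at z = 0. Lengths are in mm, angles in rad, forces in N, time in s.
With the tool pointing down it reaches from about 250 to 725 mm from the base axis. Payload 9.7 kg.
Tool frame: the origin (TCP) lies at the very end of the fingers, on their centre line; the grasp point (between the pads) lies 19 mm behind it; y points along the fingers, z is the direction in which the jaws open and shut, and the axes are right-handed (so a half turn about y gives the same grasp; the last joint's range is limited). The gripper opens to 85 mm and grips with 20 to 120 N. Pads are 22 mm wide; open, the fingers measure 114 mm over their backs; the gripper's body (76 mm by 85 mm) begins 54 mm behind the grasp point. The pads swing forward as they close: fully open they stand 13 mm farther back than shut.
Start: joints at [-1.342, 0.087, 0.176, 1.66, 0, 1.571], TCP at [124.742, -535.664, 231.284] pointing down, gripper open.
Joint ranges: [-3.13, 3.13], [-0.85, 1.81], [-1.15, 1.24], [-2.2, 2.28], [-1.44, 1.52], [-3.14, 3.14]. Speed limits (rad/s): [2.22, 2.22, 2.57, 3.14, 3.14, 3.14].

### API

Orientations are given as [roll, pitch, yaw] about the fixed x, y, z axes, in that order (R = Rz(yaw) Ry(pitch) Rx(roll)).
In Python, from plant import bot, capture, camera_params gives the robot as it stands.
- The arm moves only by the shell command python3 -m pendant 'ROWS' [OPENING] [FORCE]. ROWS is JSON, a list of rows, each an object with "slide": the shift along the tool's x, y, z in mm, a list of three; "twist": the turn about the tool's y in rad. A call has exactly 8 rows; each row is the pose to reach, as a shift and turn from the pose commanded when the call began, along the tool's axes at that moment; what a row does not reach only later rows make up. A row lasts 1/10 s, in which the tool goes at most 50 mm and 8.59 degrees, less where a joint would pass 70% of its speed; a pose out of reach is approached as far as the arm can. A call with a gripper value outside its range is refused whole. OPENING is the finger opening in mm, from 0 to 85.4, set as the call begins (- or left out, the last holds). The fingers move at their own pace and stop on an object; FORCE is the grip in N (left out, the last holds). Time passes only in rows, so rows that repeat a pose let the fingers close, or fill a call up. It gives the time, the measured TCP pose, the force and the opening at its end, in the units of the state.
- bot.get_obs(): the state, without advancing time (a new reading comes with each control period).
- capture(name): name is "scene" or "side" or "wrist"; returns the picture (400x640x3 uint8, blue, green, red); there is no depth.
- camera_params(name): a dict with "fx", "fy", "cx", "cy" (pixels), "world_to_cam" (4x4, takes a point from world to camera coordinates). Camera axes: x right, y down, z forward; pixel columns grow to the right and rows downward; lengths in mm; the calibration is good to about 2 mm. A picture is of the moment at which its call begins: read the wrist's pose just before it. camera_params takes no time and is no camera call; for the wrist camera it gives the pose at the moment of the call.
- bot.finish_job(): hands the job in, once; it reports no verdict.
The state is a dict: "t": time; "joint_pos": joint angles; "joint_vel": joint speeds; "effort": joint torques, N m; "position": TCP position; "orientation": TCP orientation; "ft_force": force on the tool from outside, world axes, zero at the start; "ft_torque": the same for the moment, N m; "gripper_width": finger opening in mm.
Only numpy, scipy, OpenCV 4.12 (cv2) and the standard library are available. Lean on these libraries where they do the work, as an engineer would, in place of code of your own. Each camera call takes 0.05 s, during which the arm holds its last target. There are 200 camera calls.

### The job

Lift the steel ball off the seat of the non-return valve, lay it gently in the middle of the shallow inspection pan, then raise the pan by its black grip and hold it level and still for a second with the ball in focus, 90 mm straight in front of the microscope's lens and at the lens's height, the grip pointing straight away from the lens. Then turn the pan a quarter turn to either side, level and with the ball staying in its middle, so that the grip points square to the lens axis with the ball in focus again, and finish while still holding it there. Do not touch the microscope, leave the valve body standing, and leave the canister, drive flange, brass barrel and spanner where they are.

Things in the scene. Friction and masses are not known exactly. Their poses are not given: they have to be found in the camera images.
- ball_center (a point): centre of the bright steel ball, 25 mm in diameter, 64 g (may be up to 20 % lighter or heavier); it rolls freely. It starts on the valve's seat, its centre 60 mm above the bench. Its orientation means nothing
- valve: non-return valve body, dark steel, loose, upright, 0.35 kg: round flange 54 mm across, 8 mm high; hexagon 36 mm across corners up to 34 mm; neck 20 mm across up to 50 mm, with a 14 mm hole on whose edge the ball rests. Origin: centre of its underside, z up. Valve and pan stand one on the left, one on the right, either way round
- pan_mid (a point): lowest point of the hollow of the stainless pan (110 mm across, rim 14 mm high, about 0.16 kg, loose): on its upper face, 3 mm above its underside. Hollow: round bowl, 150 mm radius of curvature; a ball at rest has its centre 12.5 mm above this point and rolls off the middle if the pan tilts or is jerked (10 mm for 4 degrees). x points from the grip across the middle to the far rim, z up
- pan_grip (a point): centre of the place to hold on the pan's black grip, 92 mm from the pan's middle on its -x side, 27 mm higher than pan_mid (30 mm above the underside). The grip is a level bar along the pan's x, 14 mm wide (along y), 14 mm high, 66 to 150 mm from the middle; 23 mm free under it on the bench. Axes as the pan's: x points to the pan's middle, z up
- scope: digital microscope on a stand, fixed to the bench: steel base plate 150 x 110 x 14 mm, a column of 16 mm diameter and 250 mm high beside the tube, and a level black tube 37 mm across with its axis 150 mm above the bench. Origin: underside of the base below the tube's axis; the lens looks along -x, z up
- lens (a point): centre of the lens's front face, 75 mm ahead (-x) of the stand's origin, 150 mm above the bench. Axes as the stand's: -x is where it looks
- focus (a point): the point in focus: on the lens axis, 90 mm in front (-x) of the lens, 150 mm above the bench; the ball's centre belongs here. Axes as the stand's: -x points straight away from the lens, y square to the lens axis
- canister: bystander: grey oil canister on its side, cut open, about 330 x 230 x 110 mm, full of pump parts, 3.5 kg. Origin: centre of its underside
- flange: bystander: steel drive flange, 76 mm across, hub up to 29 mm high, lying in front of the robot. Origin: centre of its underside
- barrel: bystander: brass pump barrel standing upright, 34 mm across, 66 mm high. Origin: centre of its underside
- spanner: bystander: steel spanner 170 mm long lying flat. Origin: its middle, underside; x along its length
Things that resemble listed ones, but are neither listed nor needed, are in the scene too. What is shaped like the part that bears pan_mid but green or red is not meant. What is shaped like the scope but purple is not meant.

How it is judged (in metres and radians):
On the way, in this order (a step that is already met when the one before it is completed fails the run):
1. the ball lies free near the middle of the pan, which stands on the bench (horizontal distance between ball_center and pan_mid below 0.02 m and z of ball_center in the frame of pan_mid below 0.018 m and height (world z) of pan_mid below 0.01 m and contact force between the fingers and ball below 0.05 N), for 0.2 s.
2. first picture: the pan held up by its grip, still and level, the ball in focus, the grip pointing straight away from the lens (distance between ball_center and focus below 0.015 m and angle between the x axis of pan_mid and the x axis of scope, either way round below 0.15 rad and angle between pan_mid's own z axis and vertical below 0.1 rad and contact force between the fingers and pan above 1 N and contact force between the fingers and ball below 0.05 N and horizontal distance between ball_center and pan_mid below 0.015 m and linear speed of pan below 0.04 m/s and x of the grasp point in the frame of pan_grip below 0.028 m), for 0.5 s.
At the end, for the whole second after the job is handed in: Pan held by its black grip, still, level within 0.1 rad, its grip square to the lens axis within 0.15 rad; ball within 15 mm of the pan's middle and its centre within 15 mm of the point in focus; valve body upright, bystanders within 30 mm of their places (distance between ball_center and focus below 0.015 m and angle between the x axis of pan_mid and the x axis of scope, either way round above 1.42 rad and angle between each of pan_mid, valve's own z axis and vertical below 0.1 rad and horizontal distance between ball_center and pan_mid below 0.015 m and contact force between the fingers and pan above 1 N and contact force between the fingers and ball below 0.05 N and linear speed of pan below 0.04 m/s and distance of each of canister, flange, barrel, spanner from where it was at the start of the episode below 0.03 m and x of the grasp point in the frame of pan_grip below 0.028 m); the arm keeps its last pose, push and grip.
It fails at once if the ball is let go more than 25 mm above where it lies in the pan (horizontal distance between ball_center and pan_mid below 0.05 m and z of ball_center in the frame of pan_mid above 0.0375 m and contact force between the fingers and ball below 0.02 N).
It fails at once if with the pan lifted, it tilts by more than 0.2 rad or the ball rolls more than 25 mm off its middle (height (world z) of pan_mid above 0.05 m and (horizontal distance between ball_center and pan_mid above 0.025 m or angle between pan_mid's own z axis and vertical above 0.2 rad)).
It fails at once if the microscope is touched (contact force between scope and anything else above 1 N).
It fails at once if the valve body is knocked over (angle between valve's own z axis and vertical above 0.4 rad).
It fails at once if a bystander is pushed away (distance of any of canister, flange, barrel, spanner from where it was at the start of the episode above 0.03 m).
It also fails if it takes over 72 s, if anything falls off the work surface, if the arm or the gripper's body presses on something with over 40 N, if the wrist force passes 120 N, or if a joint passes its speed limit or range.

## Working session

There is one attempt and no reset: what is moved stays moved. The work goes in short steps, Python scripts to look and compute and a shell command to move; the robot and the scene stay as the last step left them, time stands still between calls to the robot, and variables do not carry over. Pictures are saved under pics/ and viewed, about 8 in all and at most 12, crops included, and the job is handed in when it is done.

```bash
ls; mkdir -p pics; cat > h.py <<'E'
import numpy as np,cv2
from plant import bot,capture,camera_params
from scipy.spatial.transform import Rotation as R
def ray(p,uv):
    M=np.array(p["world_to_cam"]);Rt=M[:3,:3];c=-Rt.T@M[:3,3]
    d=Rt.T@np.array([(uv[0]-p["cx"])/p["fx"],(uv[1]-p["cy"])/p["fy"],1.]);return c,d/np.linalg.norm(d)
def onz(p,uv,z):
    c,d=ray(p,uv);return c+d*(z-c[2])/d[2]
def tri(p1,a,p2,b):
    c1,d1=ray(p1,a);c2,d2=ray(p2,b)
    s=np.linalg.lstsq(np.stack([d1,-d2],1),c2-c1,rcond=None)[0]
    q1=c1+s[0]*d1;q2=c2+s[1]*d2;return (q1+q2)/2,np.linalg.norm(q1-q2)
def proj(p,X):
    M=np.array(p["world_to_cam"]);q=M[:3,:3]@np.array(X)+M[:3,3];return np.array([p["fx"]*q[0]/q[2]+p["cx"],p["fy"]*q[1]/q[2]+p["cy"]])
def tool(dw):
    o=bot.get_obs();Rm=R.from_euler('xyz',o["orientation"]).as_matrix();return Rm.T@np.array(dw,float)
E
python3 - <<'E'
from h import *
for n in("scene","side"):
    cv2.imwrite(f"pics/{n}.png",capture(n))
    p=camera_params(n);M=np.array(p["world_to_cam"]);print(n,p["fx"],-M[:3,:3].T@M[:3,3],M[2,:3])
o=bot.get_obs();print(o);print(R.from_euler('xyz',o["orientation"]).as_matrix().round(2))
E
```

```text
pics
scene 367.33446874842724 [1056.51128218  526.48149487  956.09054756] [-0.49744219 -0.41262046 -0.76308297]
side 511.94169971099296 [  287.20949793 -1155.54561006  1188.00513337] [ 0.14268416  0.73894907 -0.65847969]
{'t': 0.1, 'joint_pos': array([-1.34202900e+00,  8.73912301e-02,  1.75247290e-01,  1.65982992e+00,
        6.67212492e-06,  1.57078744e+00]), 'joint_vel': array([ 0.00016549, -0.00145754,  0.0017917 , -0.00067264, -0.00246066,
        0.00103886]), 'effort': array([ 1.54184891e-03, -5.21559727e+01,  4.65653980e+01,  1.61211292e-02,
        6.56359362e-06,  7.20409247e-06]), 'position': array([ 124.68219156, -535.46801175,  230.67899679]), 'orientation': array([-1.57197386e+00,  6.68258155e-06, -2.91281645e+00]), 'ft_force': array([ 0.27416127,  0.13751811, -0.02197848]), 'ft_torque': array([-0.01702383,  0.02415281, -0.00051894]), 'gripper_width': 85.73594476758385}
[[-0.97 -0.    0.23]
 [-0.23  0.   -0.97]
 [-0.   -1.   -0.  ]]
```

View pics/scene.png

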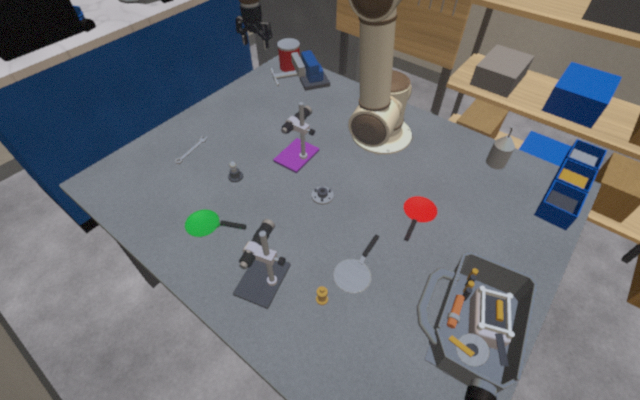

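View pics/side.png

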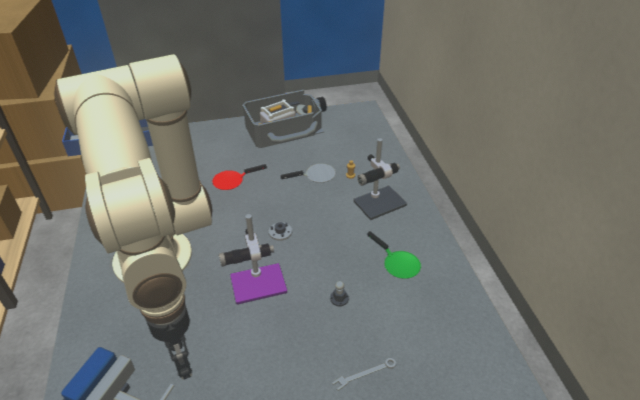

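The scene image shows these lookalikes:
- **Pans:** grey (352,275), green (202,222), red (420,209). I choose the grey one.
- **Scopes:** dark base (262,280), purple base (297,153). I choose the dark one.
- **Valve with ball:** (235,172). The flange (322,194) and barrel (322,296) are other parts.

Next I'll check these in one close crop and measure them.

```bash
python3 - <<'E'
from h import *
a=cv2.imread("pics/scene.png");b=cv2.imread("pics/side.png")
def crop(i,x,y,w,h,W,H):return cv2.resize(i[y:y+h,x:x+w],(W,H),interpolation=cv2.INTER_CUBIC)
top=np.hstack([crop(a,220,210,100,100,400,300*4//3)[:400],crop(b,340,130,80,100,400,400)[:400]])
bot_=np.hstack([crop(a,215,150,40,40,200,200),crop(b,320,270,40,40,200,200),crop(a,320,225,75,75,200,200),crop(b,270,145,75,50,200,200)])
cv2.imwrite("pics/crop.png",np.vstack([top,bot_]))
ps,pd=camera_params("scene"),camera_params("side")
print("ball",tri(ps,(234,166),pd,(340,286)),"valve base",onz(ps,(235,176),4),onz(pd,(339,298),4))
# pan: bright disc masks
for n,i,p,(x,y,w,h) in(("scene",a,ps,(325,250,55,50)),("side",b,pd,(300,155,40,30))):
    c=i[y:y+h,x:x+w].astype(int);bg=np.median(i[y:y+h,x:x+w].reshape(-1,3),0);
    m=(c.min(2)>118).astype(np.uint8)
    cs=max(cv2.findContours(m,0,2)[0],key=cv2.contourArea);e=cv2.fitEllipse(cs);uv=np.array(e[0])+(x,y)
    print(n,bg,uv,e[1],cv2.contourArea(cs),onz(p,uv,12))
print("grip ends scene",onz(ps,(377,237),37),onz(ps,(364,261),37),"side",onz(pd,(282,176),37),onz(pd,(304,174),37))
E
```

```text
ball (array([ 526.61739764, -276.9057495 ,   53.24972216]), np.float64(4.4601434413956405)) valve base [ 528.37600272 -279.42682164    4.        ] [ 525.82782623 -281.31959991    4.        ]
scene [137. 130. 126.] [353.54644203 276.07334518] (52.66330337524414, 91.01350402832031) 2550.5 [594.99777271 285.66703843  12.        ]
side [128. 124. 117.] [320.25201416 172.21159363] (18.7547550201416, 30.386951446533203) 438.0 [593.52158885 280.81497279  12.        ]
grip ends scene [455.81781879 271.87784277  37.        ] [549.09883963 287.77825712  37.        ] side [449.29615165 259.20223335  37.        ] [528.06695436 253.08469737  37.        ]
```

View pics/crop.png

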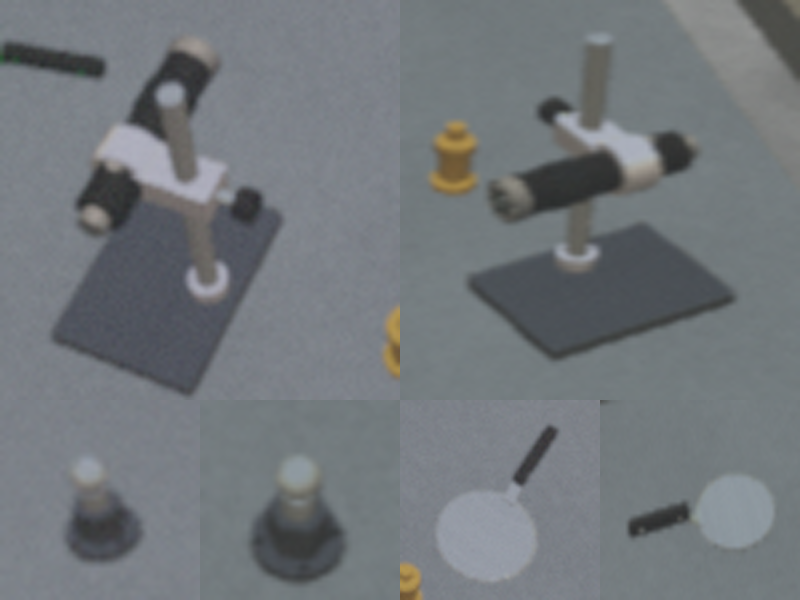

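The crop confirms three things. The ball sits on the valve neck, the chosen pan is grey with a black grip, and the dark-base scope's lens is the wide glass end facing the robot: scene (269,223), side (360,179). Now I'll work out the scope pose from its base corners and tube ends.

```bash
python3 - <<'E'
from h import *
ps,pd=camera_params("scene"),camera_params("side")
A=[onz(pd,u,14) for u in((354,201),(371,219),(406.6,204),(388.6,186))]
B=[onz(ps,u,14) for u in((290,264.5),(267,308),(234,294.5))]
for x in A+B: print(x.round(0))
print("side centre",np.mean(A,0),"scene centre",(B[0]+B[2])/2)
for n,Q in(("side",[A[2]-A[1],A[3]-A[0]]),("scene",[B[1]-B[0]])):
  for q in Q: print(n,np.arctan2(q[1],q[0]),np.linalg.norm(q))
l=onz(ps,(269,223),150),onz(pd,(361,179),150);r=onz(ps,(244,264),150),onz(pd,(398,167),150)
print("lens",l,"rear",r,tri(ps,(269,223),pd,(361,179)))
for a,b in zip(l,r):q=b-a;print(np.arctan2(q[1],q[0]))
# look at wrist cam + barrel, flange
print("barrel",onz(ps,(322,296),30),"flange",onz(ps,(322,196),5),"canister",onz(ps,(440,360),5))
p=camera_params("wrist");M=np.array(p["world_to_cam"]);o=bot.get_obs();Rm=R.from_euler('xyz',o["orientation"]).as_matrix()
print("wrist cam in tool",Rm.T@(-M[:3,:3].T@M[:3,3]-o["position"]),(Rm.T@M[:3,:3].T).round(2),p["fx"])
tgt=np.array([526.5,-279,0]);print("to above ball: r",np.hypot(*tgt[:2]),"az",np.arctan2(-279,526.5),"cur az",np.arctan2(*o["position"][[1,0]]))
E
```

```text
[672.  99.  14.]
[704.   1.  14.]
[842.  45.  14.]
[812. 149.  14.]
[681. 120.  14.]
[820. 160.  14.]
[848.  61.  14.]
side centre [757.7128351   73.40547265  14.        ] scene centre [764.7009614   90.46927821  14.        ]
side 0.309231508075928 145.67681407664443
side 0.34367935517025483 148.775600234884
scene 0.27974904052079785 144.32053994033797
lens (array([674.14767867,  48.20053644, 150.        ]), array([676.77405078,  49.96190299, 150.        ])) rear (array([806.1704569 ,  87.31749191, 150.        ]), array([811.26963802,  82.94435897, 150.        ])) (array([675.58726593,  48.78924841, 151.43161428]), np.float64(1.5740720458685347))
0.28804914713613317
0.2404849604861706
barrel [706.07065901 258.24628709  30.        ] flange [408.99316912  24.84635541   5.        ] canister [647.5801431  582.61518015   5.        ]
wrist cam in tool [-7.93658094e+01 -1.42145081e+02 -8.16992727e-02] [[ 0.    0.95  0.31]
 [ 0.   -0.31  0.95]
 [ 1.   -0.   -0.  ]] 306.39103912825897
to above ball: r 595.8550578790114 az -0.4872918505582721 cur az -1.3420255389339915
```

```bash
python3 -m pendant '[{"slide":[-40,2,-14],"twist":-0.12},{"slide":[-80,5,-28],"twist":-0.25},{"slide":[-125,8,-44],"twist":-0.38},{"slide":[-170,10,-60],"twist":-0.52},{"slide":[-215,13,-76],"twist":-0.66},{"slide":[-260,16,-91],"twist":-0.8},{"slide":[-305,18,-107],"twist":-0.93},{"slide":[-350,20,-123],"twist":-1.05}]'
python3 - <<'E'
from h import *
o=bot.get_obs();print(o["joint_pos"],o["orientation"]);print(tool(np.array([526.5,-278,180])-o["position"]))
E
```

```text
t: 0.9
position: [439.1, -335.0, 210.9]
orientation: [-1.571, 0.0, -1.857]
ft_force: [-0.4, -0.8, -0.8]
gripper_width: 84.9
[-6.51785486e-01  8.59443080e-02  1.35354297e-01  1.62056716e+00
 -6.11196270e-05  1.20571155e+00] [-1.57115521e+00  7.17412566e-05 -1.85749704e+00]
[-79.43308151  30.91026618  67.75183044]
```

```bash
python3 -m pendant '[{"slide":[-12,4,10],"twist":-0.13},{"slide":[-24,8,20],"twist":-0.26},{"slide":[-36,12,31],"twist":-0.4},{"slide":[-48,18,42],"twist":-0.54},{"slide":[-60,24,52],"twist":-0.68},{"slide":[-70,28,60],"twist":-0.81},{"slide":[-79,31,67],"twist":-0.94},{"slide":[-79,31,68],"twist":-1.06}]' >/dev/null
python3 -m pendant '[{"slide":[0,0,0],"twist":-0.13},{"slide":[0,0,0],"twist":-0.26},{"slide":[0,0,0],"twist":-0.4},{"slide":[0,0,0],"twist":-0.54},{"slide":[0,0,0],"twist":-0.68},{"slide":[0,0,0],"twist":-0.8},{"slide":[0,0,0],"twist":-0.88},{"slide":[0,0,0],"twist":-0.93}]'
python3 -m pendant '[{"slide":[0,0,0],"twist":0},{"slide":[0,0,0],"twist":0},{"slide":[0,0,0],"twist":0},{"slide":[0,0,0],"twist":0},{"slide":[0,0,0],"twist":0},{"slide":[0,0,0],"twist":0},{"slide":[0,0,0],"twist":0},{"slide":[0,0,0],"twist":0}]'
python3 - <<'E'
from h import *
p=camera_params("wrist");i=capture("wrist");cv2.imwrite("pics/w1.png",i);np.save("w1.npy",p,allow_pickle=True)
print(proj(p,[526.5,-278,60]),bot.get_obs()["joint_pos"])
E
```

```text
t: 2.5
position: [525.4, -280.3, 179.8]
orientation: [-1.57, 0.001, 0.13]
ft_force: [0.8, 0.1, 0.2]
gripper_width: 85.6
t: 3.3
position: [525.6, -280.4, 180.3]
orientation: [-1.571, -0.0, 0.127]
ft_force: [-0.3, -0.0, -0.1]
gripper_width: 85.3
[325.4631437 193.5866978] [-4.90091875e-01  1.84167119e-01  1.85150315e-01  1.57174513e+00
 -1.15788405e-05 -6.17247973e-01]
```

View pics/w1.png

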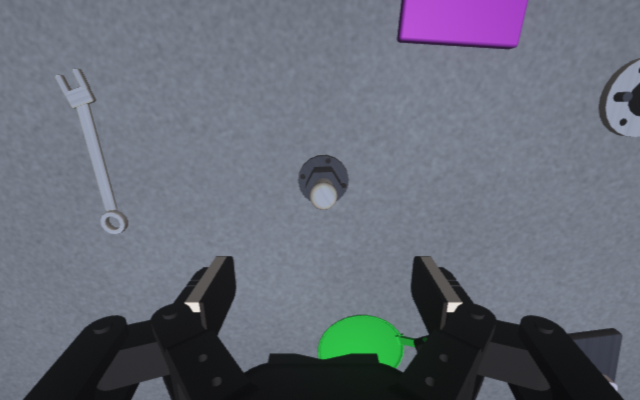

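The wrist view shows the ball on the valve at (323,195), with the purple scope's base behind and to the right. I'll fix the ball position and get the purple scope's location for clearance.

```bash
python3 - <<'E'
from h import *
p=np.load("w1.npy",allow_pickle=True).item();i=cv2.imread("pics/w1.png")
c=i[175:220,300:350];g=cv2.cvtColor(c,6);m=(g>150).astype(np.uint8);k=max(cv2.findContours(m,0,2)[0],key=cv2.contourArea)
(u,v),r=cv2.minEnclosingCircle(k);u+=300;v+=175;print(u,v,r)
b=onz(p,(u,v),60);print("ball",b,"flange c",onz(p,(323.5,178),8))
o=bot.get_obs();print(tool(b+[0,0,-9]-o["position"]))
pd=camera_params("side");ps=camera_params("scene")
for u in((232,274),(236,299),(286,293),(282,267)):print(onz(pd,u,14).round())
print("purple column",tri(ps,(302,107),pd,(250,217)), "tube ends",onz(pd,(224,257),150),onz(pd,(272,249),150))
E
```

```text
323.4324321746826 196.3783779144287 11.635573387145996
ball [ 529.33667607 -279.47233478   60.        ] flange c [ 525.57246408 -279.80674006    8.        ]
[  3.83424998 129.30587081   0.45675655]
[ 235. -136.   14.]
[ 238. -230.   14.]
[ 380. -239.   14.]
[ 384. -141.   14.]
purple column (array([ 308.38184925, -140.09583566,  237.29285042]), np.float64(2.285093411381905)) tube ends [ 224.76315466 -189.44163333  150.        ] [ 356.33094539 -188.37840209  150.        ]
```

```bash
python3 -m pendant '[{"slide":[2,15,0],"twist":0},{"slide":[2.5,40,0],"twist":0},{"slide":[2.5,65,0],"twist":0},{"slide":[2.5,90,0],"twist":0},{"slide":[2.5,110,0],"twist":0},{"slide":[2.5,122,0],"twist":0},{"slide":[2.5,128,0],"twist":0},{"slide":[2.5,131,0],"twist":0}]' 50
python3 -m pendant '[{"slide":[0,0,0],"twist":0},{"slide":[0,0,0],"twist":0},{"slide":[0,0,0],"twist":0},{"slide":[0,0,0],"twist":0},{"slide":[0,0,0],"twist":0},{"slide":[0,0,0],"twist":0},{"slide":[0,0,0],"twist":0},{"slide":[0,0,0],"twist":0}]' 15 30
python3 - <<'E'
from h import *
i=capture("wrist");cv2.imwrite("pics/w2.png",i[100:400,120:520])
E
```

```text
t: 4.15
position: [528.0, -280.0, 48.9]
orientation: [-1.571, 0.0, 0.127]
ft_force: [-0.6, 0.0, 1.3]
gripper_width: 50.0
t: 4.95
position: [528.5, -280.3, 49.9]
orientation: [-1.572, -0.001, 0.127]
ft_force: [0.0, -0.2, 6.0]
gripper_width: 22.9
```

View pics/w2.png

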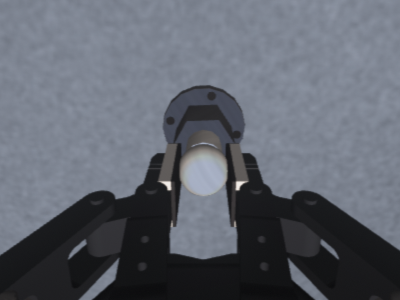

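```bash
python3 -m pendant '[{"slide":[0,-2,0],"twist":0},{"slide":[0,-8,0],"twist":0},{"slide":[0,-18,0],"twist":0},{"slide":[0,-33,0],"twist":0},{"slide":[0,-53,0],"twist":0},{"slide":[0,-73,0],"twist":0},{"slide":[0,-93,0],"twist":0},{"slide":[0,-100,0],"twist":0}]'
python3 - <<'E'
from h import *
i=capture("wrist");j=capture("side");cv2.imwrite("pics/w3.png",np.hstack([i[150:400,170:470],cv2.resize(j[190:320,270:420],(300,250))]))
E
```

```text
t: 5.8
position: [528.9, -280.5, 152.8]
orientation: [-1.573, -0.003, 0.127]
ft_force: [0.6, -0.6, -1.0]
gripper_width: 22.7
```

View pics/w3.png

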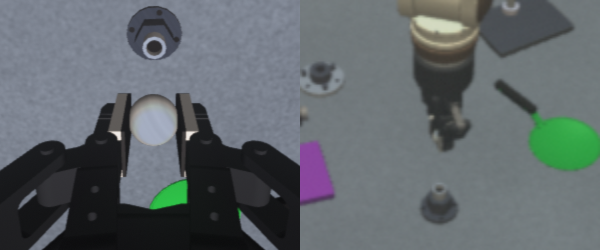

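The ball is held between the pads, seen in the wrist view at about (323,270). The valve still stands. Now I'll carry the ball above the pan.

```bash
python3 -m pendant '[{"slide":[3,0,15],"twist":0},{"slide":[12,0,48],"twist":0},{"slide":[23,0,93],"twist":0},{"slide":[34,0,138],"twist":0},{"slide":[45,0,183],"twist":0},{"slide":[57,0,230],"twist":0},{"slide":[68,0,275],"twist":0},{"slide":[79,0,320],"twist":0}]'
python3 -m pendant '[{"slide":[11,0,45],"twist":0},{"slide":[22,0,90],"twist":0},{"slide":[34,0,135],"twist":0},{"slide":[43,0,175],"twist":0},{"slide":[50,0,203],"twist":0},{"slide":[54,0,220],"twist":0},{"slide":[57,0,228],"twist":0},{"slide":[57,0,230],"twist":0}]' >/dev/null
python3 -m pendant '[{"slide":[0,0,0],"twist":0},{"slide":[0,0,0],"twist":0},{"slide":[0,0,0],"twist":0},{"slide":[0,0,0],"twist":0},{"slide":[0,0,0],"twist":0},{"slide":[0,0,0],"twist":0},{"slide":[0,0,0],"twist":0},{"slide":[0,0,0],"twist":0}]'
python3 - <<'E'
from h import *
p=camera_params("wrist");i=capture("wrist");cv2.imwrite("pics/w4.png",i);np.save("w4.npy",p,allow_pickle=True)
o=bot.get_obs();print(o["joint_pos"],proj(p,[594,283,3]),proj(p,o["position"]))
E
```

```text
t: 6.7
position: [564.9, 49.9, 148.2]
orientation: [-1.571, 0.002, 0.128]
ft_force: [1.9, -0.1, -0.5]
gripper_width: 22.8
t: 8.3
position: [593.2, 282.7, 149.2]
orientation: [-1.571, 0.0, 0.127]
ft_force: [-0.3, 0.3, 0.0]
gripper_width: 22.4
[4.44832113e-01 3.33570502e-01 3.05659152e-01 1.54292767e+00
 6.36745915e-06 3.17508047e-01] [323.0962938  185.37081284] [322.97249541 259.46355589]
```

View pics/w4.png

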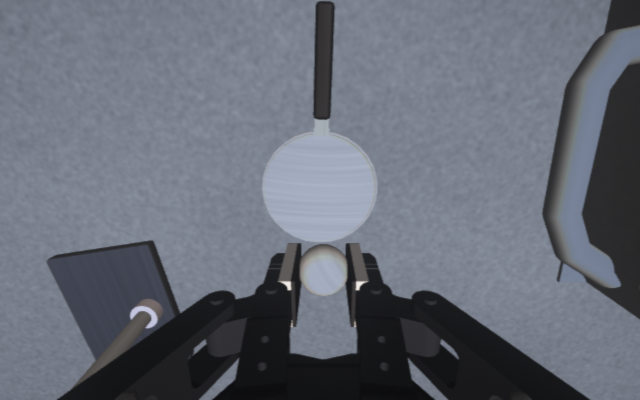

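The pan is centred near (320,187), its grip runs up to (325,3), the ball is at (324,270), and the dark scope's base is at lower left.

```bash
python3 - <<'E'
from h import *
p=np.load("w4.npy",allow_pickle=True).item();i=cv2.imread("pics/w4.png")
hsv=cv2.cvtColor(i,cv2.COLOR_BGR2GRAY)
m=(hsv>165).astype(np.uint8);m[236:]=0;m[:128]=0;m[:,:250]=0;m[:,390:]=0
m=cv2.morphologyEx(m,cv2.MORPH_CLOSE,np.ones((5,5)));k=max(cv2.findContours(m,0,2)[0],key=cv2.contourArea);e=cv2.fitEllipse(cv2.convexHull(k));print(e,m.sum())
c=onz(p,e[0],14);print("pan ell",c, "view",onz(p,(320,186.5),14))
d=(hsv<75).astype(np.uint8);d[125:]=0;d[:,:300]=0;d[:,345:]=0
ys,xs=np.nonzero(d);s=np.polyfit(ys,xs,1);print(s,ys.min(),ys.max())
a,b=onz(p,(np.polyval(s,5),5),37),onz(p,(np.polyval(s,112),112),37);g=b-a;print("grip",a,b,"yaw",np.arctan2(g[1],g[0]))
o=bot.get_obs();
M=np.array(p["world_to_cam"]);cc,dd=ray(p,(324,270));Rm=R.from_euler('xyz',o["orientation"]).as_matrix()
for z in(155,158,161): 
  q=cc+dd*(z-cc[2])/dd[2];print(z,q,np.linalg.norm(q-cc),306.4*12.5/ (M[2,:3]@q+M[2,3]))
A=[onz(p,u,14) for u in((50,258),(152,241),(178,310))];print([x.round() for x in A],np.arctan2(*(A[1]-A[2])[[1,0]]),np.arctan2(*(A[0]-A[1])[[1,0]]),np.linalg.norm(A[0]-A[1]))
E
```

```text
((319.15997314453125, 186.05313110351562), (111.46625518798828, 112.19011688232422), 23.720508575439453) 9357
pan ell [592.07155717 279.01787644  14.        ] view [592.40462676 279.85531264  14.        ]
[-3.03212622e-02  3.24907234e+02] 1 118
grip [449.9741975  265.78686446  37.        ] [524.31005903 272.79969514  37.        ] yaw 0.09406141529813933
155 [595.8765916  283.64045473 155.        ] 159.5969128565418 24.642045713120122
158 [594.07253505 283.39846688 158.        ] 156.08789901156172 25.19602382496316
161 [592.2684785  283.15647903 161.        ] 152.57888516658156 25.775482747760492
[array([702.,  17.,  14.]), array([670., 121.,  14.]), array([750., 145.,  14.])] -2.8477996887710684 -1.2676215776279744 108.74881471751591
```

```bash
python3 -m pendant '[{"slide":[-2,10,-3.8],"twist":0},{"slide":[-2,30,-3.8],"twist":0},{"slide":[-2,55,-3.8],"twist":0},{"slide":[-2,80,-3.8],"twist":0},{"slide":[-2,100,-3.8],"twist":0},{"slide":[-2,115,-3.8],"twist":0},{"slide":[-2,125,-3.8],"twist":0},{"slide":[-2,130,-3.8],"twist":0}]'
python3 -m pendant '[{"slide":[0,3,0],"twist":0},{"slide":[0,6,0],"twist":0},{"slide":[0,8,0],"twist":0},{"slide":[0,10,0],"twist":0},{"slide":[0,11,0],"twist":0},{"slide":[0,12,0],"twist":0},{"slide":[0,12,0],"twist":0},{"slide":[0,12,0],"twist":0}]'
python3 - <<'E'
from h import *
i=capture("wrist");j=capture("side");cv2.imwrite("pics/w5.png",np.hstack([i[100:400,170:470],cv2.resize(j[120:200,270:350],(300,300))]))
print(bot.get_obs()["ft_force"])
E
```

```text
t: 9.15
position: [591.5, 278.7, 18.6]
orientation: [-1.571, 0.001, 0.127]
ft_force: [0.2, 0.1, -0.2]
gripper_width: 22.6
t: 9.95
position: [591.7, 278.7, 7.4]
orientation: [-1.571, -0.0, 0.127]
ft_force: [-0.1, 0.6, -1.3]
gripper_width: 22.6
[-0.51734559  0.73802223 -0.4021508 ]
```

View pics/w5.png

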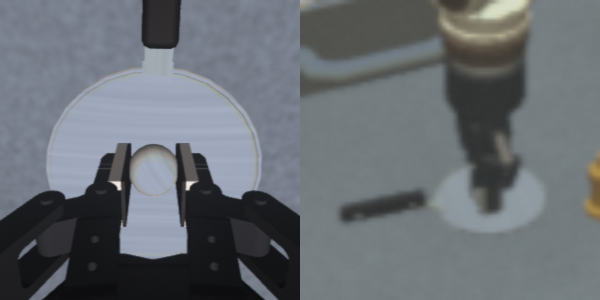

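The ball is over the pan's middle and not touching yet. I'll lower it slightly and release.

```bash
python3 -m pendant '[{"slide":[0,0.5,0],"twist":0},{"slide":[0,1,0],"twist":0},{"slide":[0,1.5,0],"twist":0},{"slide":[0,1.5,0],"twist":0},{"slide":[0,1.5,0],"twist":0},{"slide":[0,1.5,0],"twist":0},{"slide":[0,1.5,0],"twist":0},{"slide":[0,1.5,0],"twist":0}]'
python3 -m pendant '[{"slide":[0,0,0],"twist":0},{"slide":[0,0,0],"twist":0},{"slide":[0,0,0],"twist":0},{"slide":[0,0,0],"twist":0},{"slide":[0,0,0],"twist":0},{"slide":[0,0,0],"twist":0},{"slide":[0,0,0],"twist":0},{"slide":[0,0,0],"twist":0}]' 50 30
python3 -m pendant '[{"slide":[0,-5,0],"twist":0},{"slide":[0,-15,0],"twist":0},{"slide":[0,-30,0],"twist":0},{"slide":[0,-50,0],"twist":0},{"slide":[0,-75,0],"twist":0},{"slide":[0,-95,0],"twist":0},{"slide":[0,-105,0],"twist":0},{"slide":[0,-110,0],"twist":0}]'
python3 - <<'E'
from h import *
p=camera_params("wrist");i=capture("wrist");cv2.imwrite("pics/w6.png",i);np.save("w6.npy",p,allow_pickle=True)
E
```

```text
t: 10.85
position: [591.7, 278.7, 5.8]
orientation: [-1.571, -0.0, 0.127]
ft_force: [0.3, 0.7, 0.3]
gripper_width: 23.1
t: 11.65
position: [591.7, 278.7, 5.8]
orientation: [-1.571, 0.0, 0.127]
ft_force: [-0.3, 0.0, 0.2]
gripper_width: 50.0
t: 12.45
position: [592.2, 278.9, 117.7]
orientation: [-1.57, -0.002, 0.127]
ft_force: [-0.3, -0.5, -0.6]
gripper_width: 50.0
```

View pics/w6.png

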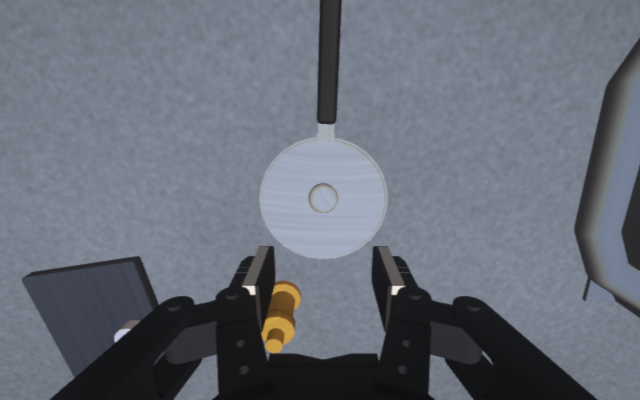

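The ball lies at the pan's middle, (323,198). I'll compute the grip pose.

```bash
python3 - <<'E'
from h import *
p=np.load("w6.npy",allow_pickle=True).item();i=cv2.imread("pics/w6.png")
g=cv2.cvtColor(i,6);d=(g<75).astype(np.uint8);d[124:]=0;d[:,:305]=0;d[:,350:]=0
ys,xs=np.nonzero(d);s=np.polyfit(ys,xs,1)
a,b=onz(p,(np.polyval(s,5),5),36),onz(p,(np.polyval(s,115),115),36);q=b-a;yaw=np.arctan2(q[1],q[0]);print("grip",a,b,yaw,"inner end y",ys.max(),onz(p,(327,ys.max()),36))
mid=onz(p,(323.3,198),15.5);print("ball",mid,"pan",onz(p,(323.3,197.5),14), "yaw to grip",np.arctan2(*(mid-a)[[1,0]]))
u=np.array([np.cos(yaw),np.sin(yaw),0]);gp=mid*[1,1,0]-u*86;o=bot.get_obs()
print("grasp xy",gp,"slide at hover",tool(gp+[0,0,117.7]-o["position"]),"twist",-(yaw-o["orientation"][2]))
E
```

```text
grip [456.48452874 266.32703001  36.        ] [523.84605503 272.71973572  36.        ] 0.09461806462279253 inner end y 123 [529.23718046 273.89096613  36.        ]
ball [591.90008877 279.29583725  15.5       ] pan [591.94712051 279.30452992  14.        ] yaw to grip 0.09547923554979684
grasp xy [506.28476252 271.17081967   0.        ] slide at hover [-86.13143536  -0.34216865   3.23725798] twist 0.03260966027516167
```

```bash
python3 -m pendant '[{"slide":[-10,0,0.5],"twist":0.01},{"slide":[-30,0,1],"twist":0.02},{"slide":[-50,0,2],"twist":0.032},{"slide":[-70,5,3],"twist":0.032},{"slide":[-82,20,3.2],"twist":0.032},{"slide":[-86,40,3.2],"twist":0.032},{"slide":[-86,62,3.2],"twist":0.032},{"slide":[-86,75,3.2],"twist":0.032}]'
python3 -m pendant '[{"slide":[0,8,0],"twist":0},{"slide":[0,15,0],"twist":0},{"slide":[0,22,0],"twist":0},{"slide":[0,27,0],"twist":0},{"slide":[0,30,0],"twist":0},{"slide":[0,30,0],"twist":0},{"slide":[0,30,0],"twist":0},{"slide":[0,30,0],"twist":0}]'
python3 -m pendant '[{"slide":[0,0,0],"twist":0},{"slide":[0,0,0],"twist":0},{"slide":[0,0,0],"twist":0},{"slide":[0,0,0],"twist":0},{"slide":[0,0,0],"twist":0},{"slide":[0,0,0],"twist":0},{"slide":[0,0,0],"twist":0},{"slide":[0,0,0],"twist":0}]' 30 30
python3 -m pendant '[{"slide":[0,0,0],"twist":0},{"slide":[0,0,0],"twist":0},{"slide":[0,0,0],"twist":0},{"slide":[0,0,0],"twist":0},{"slide":[0,0,0],"twist":0},{"slide":[0,0,0],"twist":0},{"slide":[0,0,0],"twist":0},{"slide":[0,0,0],"twist":0}]' 5 80
python3 - <<'E'
from h import *
i=capture("wrist");cv2.imwrite("pics/w7.png",i);p=camera_params("wrist");print(proj(p,[591.9,279.3,15.5]))
m=(i[:,:,:].min(2)>0)
E
```

```text
t: 13.3
position: [504.0, 270.3, 38.1]
orientation: [-1.572, 0.003, 0.095]
ft_force: [0.1, 0.0, 0.2]
gripper_width: 50.2
t: 14.1
position: [506.2, 271.1, 11.2]
orientation: [-1.571, -0.001, 0.095]
ft_force: [0.5, -0.8, -0.4]
gripper_width: 50.0
t: 14.9
position: [506.0, 271.0, 10.8]
orientation: [-1.571, 0.0, 0.095]
ft_force: [0.5, 0.2, 0.3]
gripper_width: 29.9
t: 15.7
position: [506.0, 271.0, 10.8]
orientation: [-1.571, 0.0, 0.095]
ft_force: [-1.5, 0.5, 2.8]
gripper_width: 12.9
[323.16131801 392.27811693]
```

View pics/w7.png

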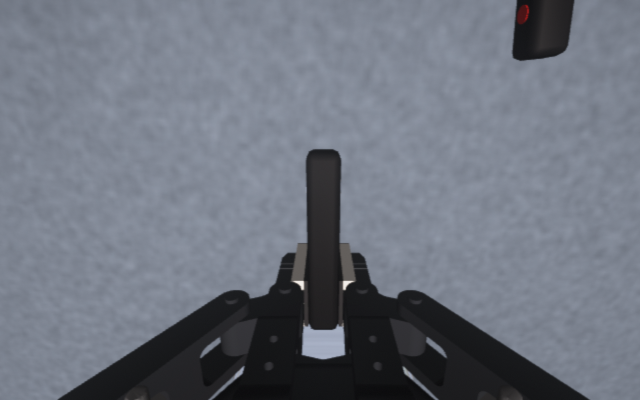

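```bash
python3 -m pendant '[{"slide":[0,-1,0],"twist":0},{"slide":[0,-4,0],"twist":0},{"slide":[0,-9,0],"twist":0},{"slide":[0,-16,0],"twist":0},{"slide":[0,-24,0],"twist":0},{"slide":[0,-31,0],"twist":0},{"slide":[0,-36,0],"twist":0},{"slide":[0,-38,0],"twist":0}]'
python3 - <<'E'
from h import *
j=capture("side");k=capture("scene");ps,pd=camera_params("scene"),camera_params("side")
cv2.imwrite("pics/w8.png",np.hstack([cv2.resize(j[110:190,260:350],(400,356)),cv2.resize(k[220:300,320:400],(356,356))]))
print("ball exp side",proj(pd,[591.9,279.3,53.5])-[260,110],"scene",proj(ps,[591.9,279.3,53.5])-[320,220])
E
```

```text
t: 16.55
position: [506.3, 271.1, 49.7]
orientation: [-1.57, -0.001, 0.095]
ft_force: [-0.5, 0.1, -2.4]
gripper_width: 12.4
ball exp side [59.84249913 53.56026778] scene [33.37703735 46.75345176]
```

View pics/w8.png

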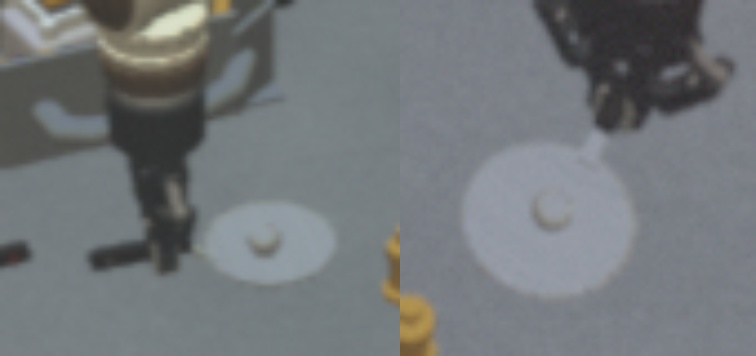

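The ball stays in the middle: it is within 1 px of the expected spot in both views, side (59.9,53.3) and scene (34.2,47.2), and the pan looks level. I'll finish the lift while working out smooth carry steps.

```bash
python3 -m pendant '[{"slide":[0,-0.2,0],"twist":0},{"slide":[0,-1.6,0],"twist":0},{"slide":[0,-4.7,0],"twist":0},{"slide":[0,-10,0],"twist":0},{"slide":[0,-17.3,0],"twist":0},{"slide":[0,-26.6,0],"twist":0},{"slide":[0,-37,0],"twist":0},{"slide":[0,-48.2,0],"twist":0}]' >/dev/null
python3 -m pendant '[{"slide":[0,-11.3,0],"twist":0},{"slide":[0,-21.7,0],"twist":0},{"slide":[0,-31,0],"twist":0},{"slide":[0,-38.3,0],"twist":0},{"slide":[0,-43.6,0],"twist":0},{"slide":[0,-46.7,0],"twist":0},{"slide":[0,-48.1,0],"twist":0},{"slide":[0,-48.3,0],"twist":0}]'
cat >> h.py <<'E'
def table(f,n):  # f(s)->x,y,yaw of the tool at path fraction; prints steps per call in tool axes
    mj=lambda s:s**3*(10-15*s+6*s*s)
    for c in range(n//8):
        x0,y0,w0=f(mj(8*c/n))
        for k in range(1,9):
            x,y,w=f(mj((8*c+k)/n));a,b=x-x0,y-y0
            print([round(a*np.cos(w0)+b*np.sin(w0),1),round(-a*np.sin(w0)+b*np.cos(w0),1),round(w0-w,3)],end=" ")
        print()
E
python3 - <<'E'
from h import *
F=np.array([589.4,22.7]);y1=.295;g1=F-86*np.array([np.cos(y1),np.sin(y1)])
table(lambda s:(506.1+(g1[0]-506.1)*s,271+(g1[1]-271)*s,.095+.2*s),32)
def rot(s):
    w=y1-np.pi/2*s;return F[0]-86*np.cos(w),F[1]-86*np.sin(w),w
print();table(rot,32)
print(g1)
E
```

```text
t: 18.25
position: [505.9, 270.9, 145.1]
orientation: [-1.571, 0.0, 0.095]
ft_force: [-0.4, -0.1, -2.2]
gripper_width: 12.6
[np.float64(-0.0), np.float64(-0.1), -0.0] [np.float64(-0.1), np.float64(-0.6), -0.0] [np.float64(-0.2), np.float64(-1.9), -0.001] [np.float64(-0.4), np.float64(-4.4), -0.003] [np.float64(-0.7), np.float64(-8.1), -0.006] [np.float64(-1.2), np.float64(-13.3), -0.01] [np.float64(-1.8), np.float64(-20.0), -0.015] [np.float64(-2.6), np.float64(-28.2), -0.021] 
[np.float64(-1.1), np.float64(-9.7), -0.007] [np.float64(-2.3), np.float64(-20.8), -0.015] [np.float64(-3.7), np.float64(-33.1), -0.024] [np.float64(-5.2), np.float64(-46.6), -0.034] [np.float64(-6.9), np.float64(-61.0), -0.045] [np.float64(-8.6), np.float64(-76.2), -0.056] [np.float64(-10.3), np.float64(-91.8), -0.068] [np.float64(-12.1), np.float64(-107.7), -0.079] 
[np.float64(-3.0), np.float64(-15.7), -0.012] [np.float64(-6.0), np.float64(-31.1), -0.023] [np.float64(-8.9), np.float64(-46.1), -0.034] [np.float64(-11.7), np.float64(-60.3), -0.045] [np.float64(-14.3), np.float64(-73.6), -0.055] [np.float64(-1
[... 1192 characters left out ...]
), np.float64(7.9), 0.092] [np.float64(1.4), np.float64(15.6), 0.182] [np.float64(3.1), np.float64(22.9), 0.27] [np.float64(5.3), np.float64(29.7), 0.353] [np.float64(7.9), np.float64(35.9), 0.431] [np.float64(10.6), np.float64(41.4), 0.503] [np.float64(13.4), np.float64(46.2), 0.567] [np.float64(16.1), np.float64(50.2), 0.623] 
[np.float64(0.1), np.float64(4.1), 0.047] [np.float64(0.3), np.float64(7.4), 0.086] [np.float64(0.6), np.float64(9.9), 0.116] [np.float64(0.8), np.float64(11.8), 0.137] [np.float64(1.0), np.float64(13.0), 0.151] [np.float64(1.1), np.float64(13.6), 0.159] [np.float64(1.1), np.float64(13.9), 0.162] [np.float64(1.1), np.float64(13.9), 0.163] 
[507.11501576  -2.30362711]
```

```bash
python3 -m pendant '[{"slide":[0,0,-0.1],"twist":0},{"slide":[-0.1,0,-0.6],"twist":0},{"slide":[-0.2,0,-1.9],"twist":-0.001},{"slide":[-0.4,0,-4.4],"twist":-0.003},{"slide":[-0.7,0,-8.1],"twist":-0.006},{"slide":[-1.2,0,-13.3],"twist":-0.01},{"slide":[-1.8,0,-20],"twist":-0.015},{"slide":[-2.6,0,-28.2],"twist":-0.021}]' >/dev/null
python3 -m pendant '[{"slide":[-1.1,0,-9.7],"twist":-0.007},{"slide":[-2.3,0,-20.8],"twist":-0.015},{"slide":[-3.7,0,-33.1],"twist":-0.024},{"slide":[-5.2,0,-46.6],"twist":-0.034},{"slide":[-6.9,0,-61],"twist":-0.045},{"slide":[-8.6,0,-76.2],"twist":-0.056},{"slide":[-10.3,0,-91.8],"twist":-0.068},{"slide":[-12.1,0,-107.7],"twist":-0.079}]' >/dev/null
python3 -m pendant '[{"slide":[-3,0,-15.7],"twist":-0.012},{"slide":[-6,0,-31.1],"twist":-0.023},{"slide":[-8.9,0,-46.1],"twist":-0.034},{"slide":[-11.7,0,-60.3],"twist":-0.045},{"slide":[-14.3,0,-73.6],"twist":-0.055},{"slide":[-16.6,0,-85.9],"twist":-0.064},{"slide":[-18.7,0,-96.8],"twist":-0.072},{"slide":[-20.6,0,-106.4],"twist":-0.079}]' >/dev/null
python3 -m pendant '[{"slide":[-2.2,0,-7.9],"twist":-0.006},{"slide":[-4,0,-14.4],"twist":-0.011},{"slide":[-5.4,0,-19.4],"twist":-0.015},{"slide":[-6.4,0,-23],"twist":-0.017},{"slide":[-7,0,-25.4],"twist":-0.019},{"slide":[-7.4,0,-26.7],"twist":-0.02},{"slide":[-7.5,0,-27.2],"twist":-0.021},{"slide":[-7.6,0,-27.3],"twist":-0.021}]'
python3 -m pendant '[{"slide":[0,0,0],"twist":0},{"slide":[0,0,0],"twist":0},{"slide":[0,0,0],"twist":0},{"slide":[0,0,0],"twist":0},{"slide":[0,0,0],"twist":0},{"slide":[0,0,0],"twist":0},{"slide":[0,0,0],"twist":0},{"slide":[0,0,0],"twist":0}]'
python3 - <<'E'
from h import *
j=capture("side");k=capture("scene");ps,pd=camera_params("scene"),camera_params("side")
cv2.imwrite("pics/j9.png",j);cv2.imwrite("pics/k9.png",k)
cv2.imwrite("pics/w9.png",np.hstack([cv2.resize(j[130:230,310:410],(400,400),interpolation=2),cv2.resize(k[190:290,220:320],(400,400),interpolation=2)]))
f=[589.4,22.7,150];print("focus exp side",(proj(pd,f)-[310,130])*4,"scene",(proj(ps,f)-[220,190])*4+[400,0])
E
```

```text
t: 21.45
position: [507.0, -2.3, 145.3]
orientation: [-1.571, 0.0, 0.295]
ft_force: [-0.6, -0.2, -3.3]
gripper_width: 12.4
t: 22.25
position: [507.1, -2.4, 145.3]
orientation: [-1.571, 0.0, 0.295]
ft_force: [0.1, 0.6, -2.4]
gripper_width: 12.6
focus exp side [105.29877889 233.3090097 ] scene [651.61581017  39.86883349]
```

View pics/w9.png

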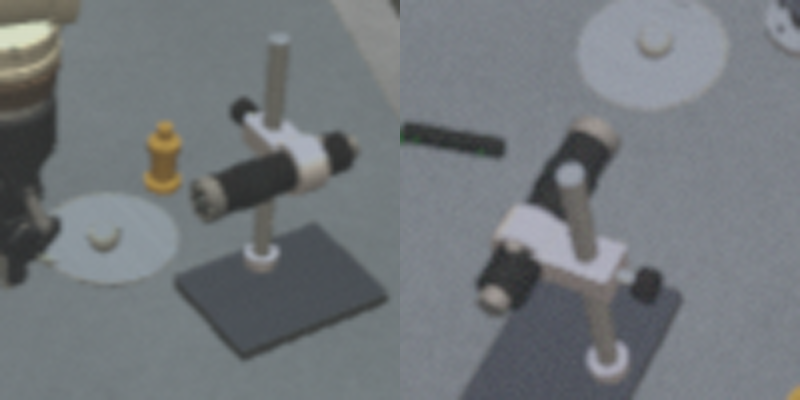

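The ball is at side (104,234) and scene (655,40), within 1 px of where the focus should project. A quick cross-check of the lens and focus with refined lens pixels (no new picture), after this picture step has been held for over 0.8 s.

```bash
python3 - <<'E'
from h import *
ps,pd=camera_params("scene"),camera_params("side")
s=(310+206.5/4,130+200/4);k=(220+199/4,190+132/4)
L,e=tri(ps,k,pd,s);u=np.array([np.cos(.295),np.sin(.295),0]);print("lens",L,e,onz(pd,s,150),onz(ps,k,150))
B,e=tri(ps,(220+255/4,190+40/4),pd,(310+104/4,130+234/4));print("ball",B,e,"focus err",B-(L-90*u), (B-L)@u,(B-L)@[-u[1],u[0],0])
rs=(310+347/4,130+150/4);rk=(220+93/4,190+298/4);Q,e=tri(ps,rk,pd,rs);q=Q-L;print("rear",Q,e,np.arctan2(q[1],q[0]))
E
```

```text
lens [675.26907144  48.05123843 148.77720444] 6.174615625620943 [677.35294382  44.70956636 150.        ] [672.87001195  49.80432763 150.        ]
ball [588.00592597  23.81904736 148.90539401] 1.3188920046255304 focus err [-1.15095266  1.93439544  0.12818957] -90.53882812895793 2.1854615035281797
rear [807.69537767  85.10038322 146.95765848] 0.6228104368324643 0.27279707185730817
```

The focus error is about 2 mm. I'll hold a little longer, then do the quarter turn about the ball.

```bash
python3 -m pendant '[{"slide":[0,0,0],"twist":0},{"slide":[0,0,0],"twist":0},{"slide":[0,0,0],"twist":0},{"slide":[0,0,0],"twist":0},{"slide":[0,0,0],"twist":0},{"slide":[0,0,0],"twist":0},{"slide":[0,0,0],"twist":0},{"slide":[0,0,0],"twist":0}]' >/dev/null
python3 -m pendant '[{"slide":[0,0,0],"twist":0},{"slide":[0,0,0.3],"twist":0.003},{"slide":[0,0,1],"twist":0.011},{"slide":[0,0,2.2],"twist":0.025},{"slide":[0.1,0,4],"twist":0.047},{"slide":[0.3,0,6.6],"twist":0.077},{"slide":[0.6,0,9.9],"twist":0.115},{"slide":[1.1,0,13.9],"twist":0.163}]'
python3 -m pendant '[{"slide":[0.1,0,4.8],"twist":0.056},{"slide":[0.6,0,10.3],"twist":0.12},{"slide":[1.6,0,16.4],"twist":0.192},{"slide":[3.1,0,22.9],"twist":0.27},{"slide":[5.3,0,29.7],"twist":0.353},{"slide":[8.2,0,36.7],"twist":0.441},{"slide":[11.8,0,43.5],"twist":0.531},{"slide":[16.1,0,50.2],"twist":0.623}]'
python3 -m pendant '[{"slide":[0.4,0,7.9],"twist":0.092},{"slide":[1.4,0,15.6],"twist":0.182},{"slide":[3.1,0,22.9],"twist":0.27},{"slide":[5.3,0,29.7],"twist":0.353},{"slide":[7.9,0,35.9],"twist":0.431},{"slide":[10.6,0,41.4],"twist":0.503},{"slide":[13.4,0,46.2],"twist":0.567},{"slide":[16.1,0,50.2],"twist":0.623}]'
python3 -m pendant '[{"slide":[0.1,0,4.1],"twist":0.047},{"slide":[0.3,0,7.4],"twist":0.086},{"slide":[0.6,0,9.9],"twist":0.116},{"slide":[0.8,0,11.8],"twist":0.137},{"slide":[1,0,13],"twist":0.151},{"slide":[1.1,0,13.6],"twist":0.159},{"slide":[1.1,0,13.9],"twist":0.162},{"slide":[1.1,0,13.9],"twist":0.163}]'
python3 -m pendant '[{"slide":[0,0,0],"twist":0},{"slide":[0,0,0],"twist":0},{"slide":[0,0,0],"twist":0},{"slide":[0,0,0],"twist":0},{"slide":[0,0,0],"twist":0},{"slide":[0,0,0],"twist":0},{"slide":[0,0,0],"twist":0},{"slide":[0,0,0],"twist":0}]'
python3 - <<'E'
from h import *
j=capture("side");k=capture("scene");cv2.imwrite("pics/j10.png",j);cv2.imwrite("pics/k10.png",k)
j9,k9=cv2.imread("pics/j9.png"),cv2.imread("pics/k9.png")
ps,pd=camera_params("scene"),camera_params("side")
f=[589.4,22.7,150]
# ball patch shift relative to the first-picture view
for n,a,b,uv in(("side",j9,j,(336,188.5)),("scene",k9,k,(283.7,200))):
    u,v=np.round(uv).astype(int);t=a[v-5:v+6,u-5:u+6];s=b[v-17:v+18,u-17:u+18]
    r=cv2.matchTemplate(s,t,cv2.TM_CCOEFF_NORMED);_,q,_,l=cv2.minMaxLoc(r);print(n,"ball shift px",np.array(l)-12,q)
# tangible pan ellipse centre
g=cv2.imread("pics/k10.png",0);m=(g>142).astype(np.uint8)
print(bot.get_obs()["joint_pos"])
cv2.imwrite("pics/w10.png",np.hstack([cv2.resize(j[130:230,310:410],(400,400),interpolation=2),cv2.resize(k[170:270,235:335],(400,400),interpolation=2)]))
E
```

```text
t: 23.95
position: [504.0, 11.4, 145.3]
orientation: [-1.571, -0.0, 0.129]
ft_force: [-0.4, -0.8, -2.5]
gripper_width: 12.7
t: 24.75
position: [513.4, 63.6, 145.3]
orientation: [-1.571, 0.0, -0.496]
ft_force: [-0.4, 0.9, -2.9]
gripper_width: 12.8
t: 25.55
position: [551.5, 100.2, 145.2]
orientation: [-1.571, 0.0, -1.117]
ft_force: [0.4, -1.1, -2.3]
gripper_width: 12.7
t: 26.35
position: [564.2, 104.9, 145.3]
orientation: [-1.571, 0.0, -1.277]
ft_force: [-0.0, 0.1, -2.8]
gripper_width: 12.5
t: 27.15
position: [564.2, 104.9, 145.3]
orientation: [-1.571, -0.0, -1.277]
ft_force: [-0.5, 0.2, -2.6]
gripper_width: 12.7
side ball shift px [0 0] 0.9719699621200562
scene ball shift px [0 0] 0.9687194228172302
[1.83794861e-01 1.28536546e-01 5.50857530e-02 1.49739301e+00
 8.96338437e-06 1.46062162e+00]
```

```bash
python3 -m pendant '[{"slide":[0,0,0],"twist":0},{"slide":[0,0,0],"twist":0},{"slide":[0,0,0],"twist":0},{"slide":[0,0,0],"twist":0},{"slide":[0,0,0],"twist":0},{"slide":[0,0,0],"twist":0},{"slide":[0,0,0],"twist":0},{"slide":[0,0,0],"twist":0}]'
python3 -c "
from plant import bot
print(bot.finish_job())"
```

```text
t: 28.05
position: [564.2, 104.9, 145.3]
orientation: [-1.571, -0.0, -1.277]
ft_force: [-0.1, 0.4, -2.1]
gripper_width: 12.8
the job is handed in; nothing more can be done
None
```

I carried out the whole task and handed the job in at about 28 s, with the arm still holding the pan; no verdict was reported. I lifted the ball off the valve, laid it in the grey pan, and raised the pan by its grip to the focus point. I held it there for about 1.6 s, then turned it a quarter turn about the ball.

- **First picture:** triangulation put the ball about 2 mm from the estimated focus, 90.5 mm from the lens. The two views of the lens disagreed by about 6 mm, because its front face is hidden from the scene camera. That is still inside the 15 mm tolerance.
- **Scope direction:** the base edges gave 0.30 rad and the tube ends 0.27 rad. I used 0.295 rad.
- **After the turn:** the ball sat at the same pixel in both fixed cameras, with no shift. The tool was steady and level at yaw -1.277 rad, which is square to the lens axis as estimated.
- **Not checked:** the picture viewer had reached its limit, so I never saw a close-up of the final pose. The standing valve and the unmoved canister, flange, barrel and spanner were not measured at the end. The valve was upright when I last looked, just after lifting the ball. The force readings showed no collisions.

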